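Dress the two studs of the tube-plate fittings

TASK

Dress the two studs on the bench. Over the long stud on the round flange slip the wide round washer first, then the spacer tube, then the six-sided nut, and over the short stud on the square block slip the square washer first, then the black cap, mouth down, each lying flat on the one below. Which stud comes first and how the parts are turned do not matter; leave the tin and the wire brush where they stand.

Things in the scene. Friction and masses are not known exactly. Their poses are not given: they have to be found in the camera images.
- flange: Blank round aluminium flange, 120 mm across and 12 mm thick, fixed to the bench, with the LONG threaded stud standing upright in its centre: 14 mm thick, 50 mm tall above the flange face (tip 62 mm above the bench), tip tapered over the last 5 mm. Six small dark bolt marks near its rim. Origin: centre of the underside, on the stud's axis, at bench height; z up.
- block: Square aluminium block, 100 x 100 mm and 15 mm thick, fixed to the bench, with the SHORT threaded stud standing upright in its centre: 14 mm thick, 30 mm tall above the block face (tip 45 mm above the bench), tip tapered over the last 5 mm. Four dark bolt marks near its corners. Origin: centre of the underside, on the stud's axis, at bench height; z up, x and y along its sides.
- washer: Wide round flat steel washer, 64 mm across, 8 mm thick, 24 mm bore. Loose on the bench, bore upright. Origin: centre of its underside; z up along the bore.
- sleeve: Short round steel spacer tube standing on end, 34 mm across, 22 mm tall, 24 mm bore. Loose on the bench, bore upright. Origin: centre of its underside; z up along the bore.
- hexnut: Six-sided steel nut with a smooth hole (slips on, no screwing), 46 mm across flats, 14 mm thick; the hole is six-sided too, 24 mm across. Loose on the bench, bore upright. Origin: centre of its underside; z up along the bore. The flats face along its x axis and every 60 degrees from it.
- plate: Square flat steel washer, 50 x 50 mm, 8 mm thick, with a 24 mm round hole in the middle. Loose on the bench, bore upright. Origin: centre of its underside; z up along the bore. x and y along its sides.
- cap: Black plastic protector cap, a plain round cylinder 34 mm across and 40 mm tall, closed on top, standing on its open mouth; the bore below is 24 mm across and 35 mm deep. Loose. Origin: centre of its lower, open end; z up.
- tin: Small closed tin, 50 mm across, 55 mm tall, standing loose on the bench. Not part of the job: leave it alone. Origin: centre of its underside.
- brush: Wire cup brush for a grinder, 54 mm across at the bristles, 48 mm tall, standing loose on its bristles. Not part of the job: leave it alone. Origin: centre of its underside.
Things that resemble listed ones, but are neither listed nor needed, are in the scene too. Leave any green or red look-alike of the sleeve alone.

How it is judged:
At the end, for the whole second after the job is handed in: Undersides above the target's underside: on the flange washer 12, tube 20, nut 42 mm; on the block square washer 15, cap 23 mm; each within 3 mm, centred on the stud within 10 mm, flat within 0.1 rad and at rest (under 10 mm/s) (horizontal distance between each of washer, sleeve, hexnut and flange below 0.01 m and z of washer in the frame of flange between 0.009 and 0.015 m and angle between each of washer, sleeve, hexnut, plate, cap's own z axis and vertical below 0.1 rad and linear speed of each of washer, sleeve, hexnut, plate, cap below 0.01 m/s and z of sleeve in the frame of flange between 0.017 and 0.023 m and z of hexnut in the frame of flange between 0.039 and 0.045 m and horizontal distance between each of plate, cap and block below 0.01 m and z of plate in the frame of block between 0.012 and 0.018 m and z of cap in the frame of block between 0.02 and 0.026 m); the robot touches nothing.
It fails at once if the tin was shifted by more than 30 mm or tipped over (distance of tin from where it was at the start of the episode above 0.03 m or angle between tin's own z axis and vertical above 0.4 rad).
It fails at once if the wire brush was shifted by more than 30 mm or tipped over (distance of brush from where it was at the start of the episode above 0.03 m or angle between brush's own z axis and vertical above 0.4 rad).
It also fails if it takes over 128 s, if anything falls off the work surface, if the arm or the gripper's body presses on something with over 40 N, if the wrist force passes 120 N, or if a joint passes its speed limit or range.

ROBOT

A 7-joint arm with a two-finger parallel gripper is mounted at the origin on the work surface. World frame = base frame: x ahead of the robot, y to its left, z up, the work surface at z = 0. Lengths are in m, angles in rad, forces in N, time in s.
With the tool pointing down it reaches from about 0.425 to 0.925 m from the base axis. Payload 6.8 kg.
Tool frame: the origin (TCP) lies midway between the tips of the shut fingers; the grasp point (between the pads) lies 19 mm behind it; z points along the fingers, y is the direction in which the jaws open and shut (so a half turn about z gives the same grasp; the last joint's range is limited). The gripper opens to 85 mm and grips with 20 to 120 N. Pads are 22 mm wide; open, the fingers measure 114 mm over their backs; the gripper's body (76 mm by 85 mm) begins 54 mm behind the grasp point. The pads swing forward as they close: fully open they stand 13 mm farther back than shut.
Start: joints at [1.187, 0.477, 0.022, 1.555, -0.011, 1.109, -0.083], TCP at [0.184, -0.65, 0.231] pointing down, gripper open.
Joint ranges: [-2.96, 2.96], [-0.34, 2.1], [-1.41, 1.46], [0.24, 2.44], [-1.37, 4.51], [0.17, 1.92], [-2.96, 2.96]. Speed limits (rad/s): [2.39, 2.39, 3.14, 3.14, 3.14, 3.14, 3.14].

INTERFACE

Orientations are given as a unit quaternion [w, x, y, z].
In Python, from station import bot, vision gives the robot as it stands.
- The arm moves only by the tool move_arm, never from a script. Its argument "increments" is text: rows parted by semicolons, each of 7 numbers parted by spaces: the opening, from 0 (shut) to 1 (fully open), then the shift along the world's x, y, z in mm, then the turn, a rotation vector about the world's x, y, z in rad. In form: grip x y z rx ry rz; .... A call has exactly 8 rows; each row shifts and turns the commanded pose from where the row before left it; what a row does not reach is not made up. A row lasts 1/8 s, in which the tool goes at most 62.5 mm and 10.7 degrees, less where a joint would pass 70% of its speed; a pose out of reach is approached as far as the arm can. A call with a gripper value outside its range is refused whole. The fingers move at their own pace and stop on an object; "newtons" is the grip in N (left out, the last holds). Time passes only in rows, so rows that do not move let the fingers close, or fill a call up. It gives the time, the measured TCP pose, the force and the opening at its end, in the units of the state.
- bot.get_obs(): the state, without advancing time (a new reading comes with each control period).
- vision.read_camera(name): name is "scene" or "top"; returns (picture, depth): 400x640x3 uint8, red, green, blue; 400x640 float32, m along the optical axis (not along the pixel's ray), 0 where there is no reading.
- vision.calibration(name): a dict with "fx", "fy", "cx", "cy" (pixels), "R" (3x3) and "t" (3): a world point X has camera coordinates R X + t. Camera axes: x right, y down, z forward; pixel columns grow to the right and rows downward; lengths in m; the calibration is good to about 2 mm. A picture is of the moment at which its call begins. calibration takes no time and is no camera call.
- bot.hand_in(): hands the job in, once; it reports no verdict.
The state is a dict: "t": time; "q": joint angles; "joint_vel": joint speeds; "joint_torque": joint torques, N m; "eef_pos": TCP position; "tool_rot": TCP orientation; "contact_force": force on the tool from outside, world axes, zero at the start; "torque": the same for the moment, N m; "gripper_width": opening from 0.0 (shut) to 1.0 (fully open).
Only numpy, scipy, OpenCV 4.12 (cv2) and the standard library are available. Lean on these libraries where they do the work, as an engineer would, in place of code of your own. Each camera call takes 0.05 s, during which the arm holds its last target.

## Working session

There is one attempt and no reset: what is moved stays moved. The work goes in short steps, Python scripts to look and compute and a tool call to move; the robot and the scene stay as the last step left them, time stands still between calls to the robot, and variables do not carry over. Pictures are saved under pics/ and viewed, and the job is handed in when it is done.

Besides the shell and the picture viewer there is one more tool, called after ">>>" by a JSON object that holds its "op" and its "data". move_arm: Moves the arm, as the interface text tells. Its arguments: {"type":"object","properties":{"increments":{"type":"string"},"newtons":{"type":"number"}},"required":["increments"]}

```bash
ls; mkdir -p pics; python3 - <<'E'
from station import bot, vision
import cv2, numpy as np
print(bot.get_obs())
for n in ["scene","top"]:
    p,d=vision.read_camera(n); cv2.imwrite(f"pics/{n}0.png",p[:,:,::-1]); np.savez(f"{n}0.npz",p=p,d=d)
    print(n,vision.calibration(n))
E
```

```text
pics
{'t': 0.0, 'q': array([ 1.18693931,  0.47780599,  0.02236133,  1.55647814, -0.01148487,
        1.10930223, -0.08308154]), 'joint_vel': array([-0.00093893, -0.00238361,  0.00104525, -0.00031058,  0.00048371,
        0.00083865, -0.00093999]), 'joint_torque': array([-2.19134258e-04, -5.96449256e+01,  1.60820883e+00, -2.81201720e+01,
        1.24727635e-02,  9.39546037e-03,  5.88094122e-05]), 'eef_pos': array([ 0.18358752, -0.64892307,  0.23031093]), 'tool_rot': array([-9.09052697e-04,  9.90507497e-01,  1.37455550e-01, -2.08293471e-04]), 'contact_force': array([-0.60819831, -0.03328806, -0.38674472]), 'torque': array([ 0.00228988,  0.00666578, -0.02654989]), 'gripper_width': 0.9991006858768126}
scene {'fx': 385.61866382508674, 'fy': 385.61866382508674, 'cx': 322.20429137268826, 'cy': 203.83181864874808, 'R': array([[ 0.88967646,  0.45641867,  0.01256155],
       [ 0.30548089, -0.57456234, -0.75931518],
       [-0.33934824,  0.67938216, -0.65060177]]), 't': array([-0.52355655, -0.14355688,  1.06649224])}
top {'fx': 362.3564096978827, 'fy': 362.3564096978827, 'cx': 321.01812665142614, 'cy': 199.0109469788189, 'R': array([[-0.02299692, -0.99962831, -0.0146417 ],
       [-0.99728529,  0.02396285, -0.06962641],
       [ 0.06995139,  0.01300076, -0.99746568]]), 't': array([0.01474014, 0.58825621, 0.94114346])}
```

View pics/top0.png

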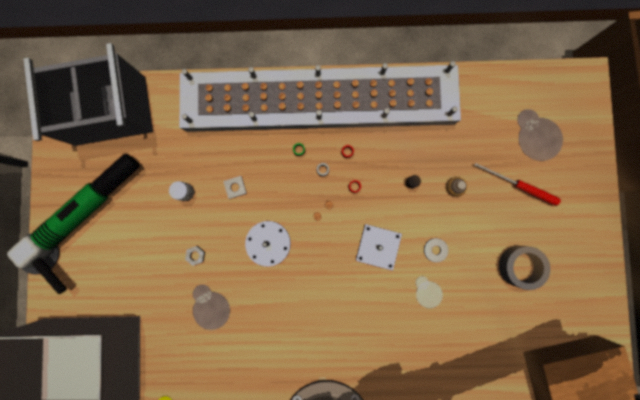

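View pics/scene0.png

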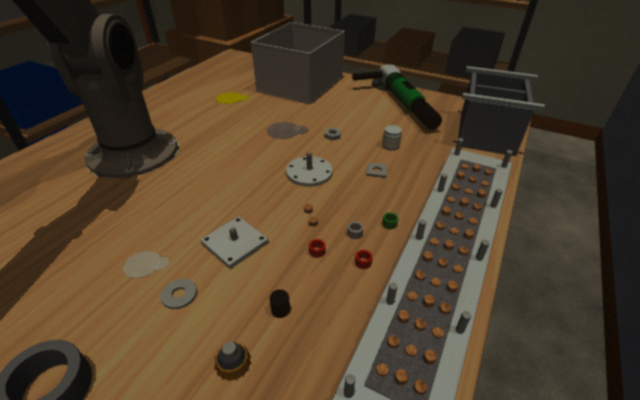

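Candidates in the top picture:
- **Spacer tube:** grey ring (323,170). Look-alikes are green (299,150), red (348,152), red (354,187) and the big dark pipe ring (525,267).
- **Round washer:** (436,250). A pale floor patch lies at (429,294).
- **Square washer:** (235,187).
- **Nut:** (195,256).
- **Cap:** black (413,181). The brush is at (457,186) and the tin at (181,190).
- **Studs:** flange (267,244), block (379,247).

I'll check these in a close crop and then measure.

```bash
cat > h.py <<'E'
import numpy as np, cv2
from station import bot, vision
def cloud(n,d):
    c=vision.calibration(n); v,u=np.indices(d.shape)
    P=np.stack([(u-c['cx'])/c['fx']*d,(v-c['cy'])/c['fy']*d,d],-1)
    W=(P-c['t'])@c['R']; W[d<=0]=np.nan
    return W
def proj(n,X):
    c=vision.calibration(n); p=c['R']@np.asarray(X)+c['t']
    return c['fx']*p[0]/p[2]+c['cx'], c['fy']*p[1]/p[2]+c['cy']
E
python3 - <<'E'
from h import *
names=dict(flange=(267,244),block=(379,247),washer=(436,250),sleeve=(323,170),hexnut=(195,256),plate=(235,187),cap=(413,181),tin=(181,190),brush=(457,186),green=(299,150),red1=(348,152),red2=(354,187))
z=np.load("top0.npz");W=cloud("top",z['d'])
zs=np.load("scene0.npz");S=cloud("scene",zs['d'])
for n,(u,v) in names.items():
    w0=W[v,u]; r=0.08 if n in('flange','block') else .045
    out=[n]
    for C in (W,S):
        f=C.reshape(-1,3); m=(np.hypot(f[:,0]-w0[0],f[:,1]-w0[1])<r)&(f[:,2]>0.005)&(f[:,2]<.08)
        q=f[m]
        if len(q)<5: out.append(('none',len(q)));continue
        zt=np.percentile(q[:,2],90); t=q[q[:,2]>zt-.006]
        (c,s,a)=cv2.minAreaRect((t[:,:2]*1000).astype(np.float32))
        cc,rr=cv2.minEnclosingCircle((t[:,:2]*1000).astype(np.float32))
        out.append((len(t),round(zt*1000,1),np.round(c,1),np.round(s,1),round(a,1),'circ',np.round(cc,1),round(rr*2,1)))
    print(*out,sep='\n  ')
p=z['p'][130:280,165:475]; cv2.imwrite("pics/crop0.png",cv2.resize(p[:,:,::-1],None,fx=2.58,fy=2.58,interpolation=cv2.INTER_CUBIC))
E
```

```text
flange
  (1558, np.float64(14.8), array([472.7, 145.1]), array([117.9, 116.5]), 88.5, 'circ', array([473.3, 145.4]), 119.7)
  (1053, np.float64(15.0), array([475.6, 145.2]), array([119.2, 117.7]), 24.7, 'circ', array([475.7, 146.2]), 123.2)
block
  (1413, np.float64(17.5), array([ 457.4, -149.3]), array([100.3,  99.8]), 74.0, 'circ', array([ 457. , -149.2]), 136.4)
  (1751, np.float64(17.2), array([ 460.1, -149.3]), array([101.5, 102.1]), 74.0, 'circ', array([ 460.3, -149.4]), 138.5)
washer
  (372, np.float64(10.1), array([ 445.4, -301. ]), array([62.4, 61.3]), 25.4, 'circ', array([ 448.9, -298.4]), 71.0)
  (717, np.float64(9.8), array([ 448.3, -302. ]), array([62.6, 63. ]), 11.4, 'circ', array([ 449. , -301.2]), 65.6)
sleeve
  (65, np.float64(23.6), array([667.9,  -5.9]), array([31.1, 32.1]), 61.5, 'circ', array([668. ,  -6.1]), 33.3)
  (110, np.float64(23.1), array([670.7,  -6.5]), array([31.7, 32.7]), 86.9, 'circ', array([670. ,  -6.5]), 34.3)
hexnut
  (199, np.float64(16.6), array([445.4, 339.8]), array([46. , 48.5]), 81.8, 'circ', array([445.2, 340.9]), 51.4)
  (115, np.float64(
[... 1018 characters left out ...]
]), 21.0)
green
  (64, np.float64(23.7), array([724.5,  57.3]), array([32.5, 30.3]), 42.8, 'circ', array([724.1,  57.3]), 33.4)
  (103, np.float64(23.4), array([727.1,  56.6]), array([32.4, 32.9]), 42.5, 'circ', array([727.1,  57.1]), 34.2)
red1
  (64, np.float64(23.6), array([714.8, -73.4]), array([32. , 32.2]), 53.2, 'circ', array([715.6, -73.5]), 33.6)
  (129, np.float64(23.4), array([717.9, -74.2]), array([32.5, 32.4]), 47.5, 'circ', array([717.4, -74.2]), 34.6)
red2
  (66, np.float64(23.8), array([620.1, -90.7]), array([32. , 30.8]), 45.3, 'circ', array([620.6, -90.4]), 33.8)
  (118, np.float64(23.3), array([623.2, -91.1]), array([32.5, 32.5]), 28.5, 'circ', array([622.7, -91.1]), 34.3)
```

View pics/crop0.png

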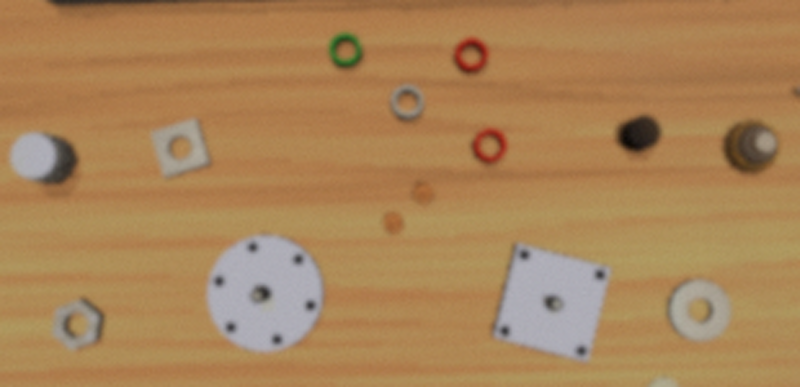

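The crop confirms the choices. Two sizes came out wrong, plate 57 mm and washer circle 71 mm, which suggests noisy points. I'll refine the centres and the turns of the nut and plate with image components.

```bash
python3 - <<'E'
from h import *
names=dict(washer=(436,250),hexnut=(195,256),plate=(235,187))
for cam in("top","scene"):
    z=np.load(cam+"0.npz");W=cloud(cam,z['d'])
    W0=cloud("top",np.load("top0.npz")['d'])
    for n,(u,v) in names.items():
        w0=W0[v,u]
        h=W[...,2]; m=((h>.0045)&(h<.03)&(np.hypot(W[...,0]-w0[0],W[...,1]-w0[1])<.05)).astype(np.uint8)
        k,l,st,_=cv2.connectedComponentsWithStats(m,connectivity=4)
        i=1+np.argmax(st[1:,4]); mm=(l==i).astype(np.uint8)
        q=W[mm>0][:,:2]*1000
        hull=cv2.convexHull(q.astype(np.float32))[:,0]
        M=cv2.moments(hull); 
        # caliper widths by angle, percentiles to suppress noise
        A=np.radians(np.arange(0,180,3)); wd=[(lambda s:np.percentile(s,98.5)-np.percentile(s,1.5))(q@[np.cos(a),np.sin(a)]) for a in A]
        print(cam,n,len(q),'hullcent',round(M['m10']/M['m00'],1),round(M['m01']/M['m00'],1),'eqdia',round(2*(M['m00']/np.pi)**.5,1))
        if n!='washer': print('  ',[(int(round(np.degrees(a))),round(float(x),1)) for a,x in zip(A,wd)])
E
```

```text
top washer 381 hullcent 445.5 -301.3 eqdia 61.8
top hexnut 225 hullcent 445.2 340.3 eqdia 48.1
   [(0, 46.3), (3, 45.8), (6, 45.3), (9, 44.6), (12, 44.2), (15, 44.1), (18, 44.4), (21, 44.6), (24, 44.3), (27, 44.3), (30, 45.0), (33, 45.6), (36, 46.1), (39, 46.5), (42, 46.6), (45, 46.8), (48, 46.9), (51, 47.0), (54, 47.1), (57, 47.2), (60, 46.8), (63, 46.4), (66, 45.8), (69, 45.4), (72, 45.3), (75, 45.5), (78, 45.2), (81, 45.2), (84, 45.3), (87, 45.6), (90, 46.0), (93, 46.2), (96, 46.4), (99, 46.5), (102, 46.9), (105, 47.1), (108, 47.6), (111, 47.7), (114, 47.7), (117, 47.6), (120, 47.4), (123, 47.1), (126, 46.8), (129, 46.4), (132, 46.2), (135, 45.5), (138, 45.0), (141, 44.8), (144, 45.4), (147, 45.6), (150, 45.7), (153, 45.8), (156, 45.9), (159, 46.1), (162, 46.4), (165, 46.8), (168, 46.9), (171, 46.9), (174, 46.8), (177, 46.7)]
top plate 284 hullcent 626.5 232.9 eqdia 56.4
   [(0, 53.4), (3, 52.6), (6, 51.6), (9, 50.6), (12, 49.7), (15, 49.3), (18, 48.8), (21, 49.9), (24, 50.6), (27, 51.4), (30, 52.7), (33, 54.0), (36, 55.1), (39, 55.8), (42, 56.9), (45, 57.9), (48, 58.7), (51, 59.3
[... 1471 characters left out ...]
), (12, 48.7), (15, 48.3), (18, 48.4), (21, 48.9), (24, 51.0), (27, 52.6), (30, 54.1), (33, 55.5), (36, 56.7), (39, 57.7), (42, 58.9), (45, 59.8), (48, 60.4), (51, 60.7), (54, 60.7), (57, 60.7), (60, 60.7), (63, 60.5), (66, 60.4), (69, 60.2), (72, 59.8), (75, 59.3), (78, 58.3), (81, 57.5), (84, 56.8), (87, 55.9), (90, 55.2), (93, 54.6), (96, 54.4), (99, 54.0), (102, 52.6), (105, 51.7), (108, 52.6), (111, 52.8), (114, 53.5), (117, 54.2), (120, 54.7), (123, 55.0), (126, 56.0), (129, 57.0), (132, 57.8), (135, 58.3), (138, 58.9), (141, 59.3), (144, 59.5), (147, 59.7), (150, 59.9), (153, 60.2), (156, 60.3), (159, 60.3), (162, 60.1), (165, 59.4), (168, 58.4), (171, 57.4), (174, 56.5), (177, 55.9)]
```

Both cameras agree apart from a constant shift of about 2.7 mm in x, and I'm using the mean. All distances in mm:

| Thing | Position / turn |
|---|---|
| flange | (474,145) |
| block | (459,-149) |
| washer | (447,-301.5) |
| plate | (628,233), sides at 16.5° |
| sleeve | (669,-6) |
| nut | (447,340), flats at 20/80/140° |
| cap | (629,-244) |

The jaw axis is at 106°, which already fits the plate. I'll go to the washer first.

>>> {"op": "move_arm", "data": {"increments": "1 30 40 0 0 0 0;1 33 44 0 0 0 0;1 33 44 0 0 0 0;1 33 44 0 0 0 0;1 33 44 0 0 0 0;1 33 44 -10 0 0 0;1 34 44 -30 0 0 0;1 34 43 -40 0 0 0", "newtons": 40}}

```text
t: 1.1
eef_pos: [0.4452, -0.3049, 0.1546]
tool_rot: [0.001, 0.99, 0.138, 0.001]
contact_force: [0.3, 0.3, 0.8]
gripper_width: 1.0
```

>>> {"op": "move_arm", "data": {"increments": "1 0 0 -30 0 0 0;1 0 0 -30 0 0 0;1 0 0 -25 0 0 0;1 0 0 -15 0 0 0;1 0 0 -10 0 0 0;1 0 0 0 0 0 0;1 0 0 0 0 0 0;1 0 0 0 0 0 0"}}

```text
t: 2.1
eef_pos: [0.4443, -0.3067, 0.0456]
tool_rot: [0.0, 0.991, 0.137, 0.001]
contact_force: [-0.5, 0.1, 1.0]
gripper_width: 1.002
```

```bash
cat > look.py <<'E'
import sys
from h import *
# look.py tag x y z half : crops both cams around world point (mm)
tag=sys.argv[1]; X=np.array([float(a) for a in sys.argv[2:5]])/1000; hf=int(sys.argv[5]) if len(sys.argv)>5 else 40
ims=[]
for n in("top","scene"):
    p,d=vision.read_camera(n); np.savez(f"{n}_{tag}.npz",p=p,d=d)
    u,v=[int(round(a)) for a in proj(n,X)]
    u=min(max(u,hf),639-hf); v=min(max(v,hf),399-hf)
    ims.append(cv2.resize(p[v-hf:v+hf,u-hf:u+hf,::-1],(390,390),interpolation=cv2.INTER_CUBIC)); print(n,"crop origin",u-hf,v-hf,"scale",390/(2*hf))
cv2.imwrite(f"pics/{tag}.png",np.hstack(ims))
o=bot.get_obs(); print(o['t'],np.round(o['eef_pos']*1000,1),np.round(o['contact_force'],1),round(o['gripper_width'],3))
E
python3 look.py a1 447 -301 10
```

```text
top crop origin 396 210 scale 4.875
scene crop origin 138 251 scale 4.875
2.2 [ 444.1 -306.6   45.3] [-0.2  0.7 -0.3] 0.999
```

View pics/a1.png

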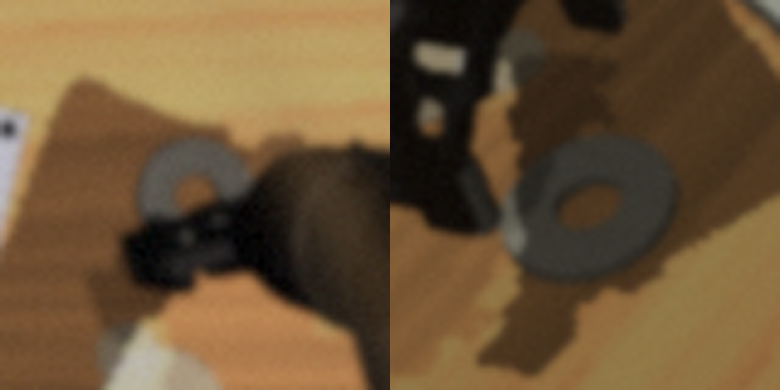

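The washer is at top (436,250), between the open fingers and slightly off centre. The gripper sits at (444,-306.6), so I need +3, +5 and down.

>>> {"op": "move_arm", "data": {"increments": "1 1 2 -10 0 0 0;1 1 2 -10 0 0 0;1 1 1 -10 0 0 0;1 0 0 -7 0 0 0;1 0 0 -5 0 0 0;1 0 0 -4 0 0 0;1 0 0 -2 0 0 0;1 0 0 0 0 0 0"}}

```text
t: 3.2
eef_pos: [0.4468, -0.3015, -0.0032]
tool_rot: [0.0, 0.991, 0.137, 0.0]
contact_force: [0.3, 0.0, -0.6]
gripper_width: 1.002
```

>>> {"op": "move_arm", "data": {"increments": "0.8 0 0 0 0 0 0;0.6 0 0 0 0 0 0;0.5 0 0 0 0 0 0;0.5 0 0 0 0 0 0;0.5 0 0 0 0 0 0;0.5 0 0 0 0 0 0;0.5 0 0 0 0 0 0;0.5 0 0 0 0 0 0", "newtons": 60}}

```text
t: 4.2
eef_pos: [0.447, -0.3017, -0.0018]
tool_rot: [0.0, 0.99, 0.138, 0.0]
contact_force: [-3.1, 2.0, 13.8]
gripper_width: 0.707
```

>>> {"op": "move_arm", "data": {"increments": "0.5 0 0 2 0 0 0;0.5 0 0 5 0 0 0;0.5 0 0 10 0 0 0;0.5 0 0 20 0 0 0;0.5 0 0 20 0 0 0;0.5 0 0 20 0 0 0;0.5 0 0 20 0 0 0;0.5 0 0 10 0 0 0"}}

```text
t: 5.2
eef_pos: [0.4472, -0.3016, 0.1052]
tool_rot: [0.001, 0.991, 0.137, 0.001]
contact_force: [0.4, 0.0, -1.9]
gripper_width: 0.707
```

```bash
python3 look.py a2 447 -301 90 50
```

```text
top crop origin 396 202 scale 3.9
scene crop origin 117 212 scale 3.9
5.3 [ 447.4 -301.7  104.9] [ 0.5 -0.3 -2.6] 0.708
```

View pics/a2.png

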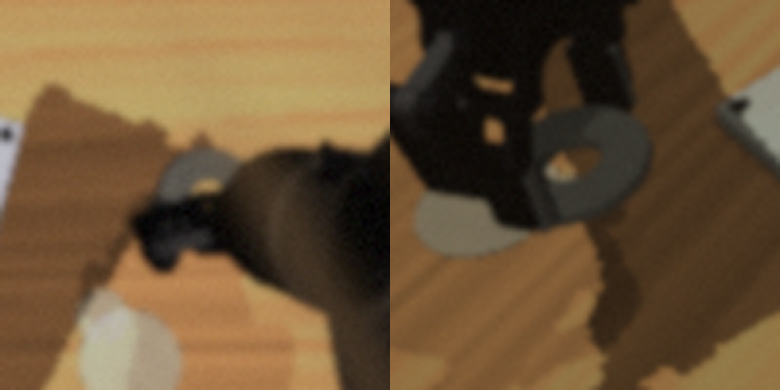

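>>> {"op": "move_arm", "data": {"increments": "0.5 3 40 0 0 0 0;0.5 3 58 0 0 0 0;0.5 3 60 0 0 0 0;0.5 4 60 0 0 0 0;0.5 4 60 0 0 0 0;0.5 4 60 0 0 0 0;0.5 3 60 0 0 0 0;0.5 3 48 0 0 0 0"}}

```text
t: 6.3
eef_pos: [0.4731, 0.1472, 0.1032]
tool_rot: [-0.0, 0.99, 0.138, -0.0]
contact_force: [0.5, -0.3, -1.8]
gripper_width: 0.703
```

>>> {"op": "move_arm", "data": {"increments": "0.5 0 0 0 0 0 0;0.5 0 0 0 0 0 0;0.5 0 0 0 0 0 0;0.5 0 0 0 0 0 0;0.5 0 0 0 0 0 0;0.5 0 0 0 0 0 0;0.5 0 0 0 0 0 0;0.5 0 0 0 0 0 0"}}

```text
t: 7.3
eef_pos: [0.4738, 0.1446, 0.1038]
tool_rot: [0.0, 0.991, 0.137, 0.0]
contact_force: [-0.1, 0.1, -1.6]
gripper_width: 0.705
```

```bash
python3 look.py a3 474 145 80 50
```

```text
top crop origin 214 195 scale 3.9
scene crop origin 258 96 scale 3.9
7.4 [473.7 144.7 103.8] [ 0.1 -0.  -1.7] 0.702
```

View pics/a3.png

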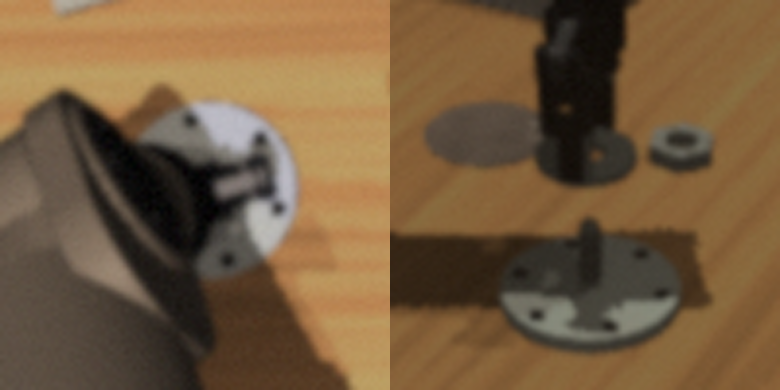

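The washer is held level above the stud. I'll fit its visible points in the scene depth to check its offset from the TCP.

```bash
python3 - <<'E'
from h import *
z=np.load("scene_a3.npz");W=cloud("scene",z['d']);f=W.reshape(-1,3)*1000
m=(np.hypot(f[:,0]-475,f[:,1]-145)<45)&(f[:,2]>98)&(f[:,2]<120)
q=f[m];print(len(q),np.percentile(q[:,2],[5,25,50,75,95]))
# level: plane fit of top
A=np.c_[q[:,:2]-[475,145],np.ones(len(q))]
t=q[(q[:,2]>107)]; A=np.c_[t[:,:2]-[475,145],np.ones(len(t))];print('plane',np.linalg.lstsq(A,t[:,2],rcond=None)[0],len(t))
h=cv2.convexHull(q[:,:2].astype(np.float32))[:,0]
# far side arc x>475: fit circle R32 
from scipy.optimize import least_squares
for xm in(460,475,):
  e=h[h[:,0]>xm]; r=least_squares(lambda c:np.hypot(e[:,0]-c[0],e[:,1]-c[1])-31.5,[475,145],loss='soft_l1');print(len(e),r.x,np.abs(r.fun).max())
print(h.min(0),h.max(0))
E
```

```text
222 [108.29307034 112.65810184 114.04443716 115.00760885 116.75583054]
plane [-1.72537881e-02  3.37254717e-02  1.13919173e+02] 219
14 [475.24955366 142.47094556] 9.531039480226369
12 [475.43757894 141.69504124] 8.735111054708582
[443.89194 101.96673] [506.17792 178.70576]
```

Centred in x within 1 mm and level. Lowering over the stud.

>>> {"op": "move_arm", "data": {"increments": "0.5 0 0 -15 0 0 0;0.5 0 0 -20 0 0 0;0.5 0 0 -15 0 0 0;0.5 0 0 -12 0 0 0;0.5 0 0 -10 0 0 0;0.5 0 0 -8 0 0 0;0.5 0 0 -6 0 0 0;0.5 0 0 -3 0 0 0"}}

```text
t: 8.4
eef_pos: [0.4738, 0.1447, 0.0146]
tool_rot: [0.0, 0.991, 0.137, 0.0]
contact_force: [0.7, 0.3, -1.8]
gripper_width: 0.701
```

>>> {"op": "move_arm", "data": {"increments": "0.5 0 0 -3 0 0 0;0.5 0 0 0 0 0 0;0.8 0 0 0 0 0 0;1 0 0 0 0 0 0;1 0 0 0 0 0 0;1 0 0 0 0 0 0;1 0 0 15 0 0 0;1 0 0 30 0 0 0"}}

```text
t: 9.4
eef_pos: [0.473, 0.1444, 0.0573]
tool_rot: [0.0, 0.99, 0.138, -0.001]
contact_force: [0.4, 0.4, -0.1]
gripper_width: 1.002
```

>>> {"op": "move_arm", "data": {"increments": "1 0 0 40 0 0 0;1 10 0 20 0 0 0;1 30 20 0 0 0 0;1 40 20 0 0 0 0;1 35 20 0 0 0 0;1 30 20 0 0 0 0;1 9 8 0 0 0 0;1 0 0 0 0 0 0"}}

```text
t: 10.4
eef_pos: [0.6273, 0.233, 0.1171]
tool_rot: [-0.0, 0.99, 0.138, -0.0]
contact_force: [-0.5, -0.1, 0.4]
gripper_width: 1.003
```

```bash
python3 look.py a4 550 190 20 80
```

```text
top crop origin 170 135 scale 2.4375
scene crop origin 263 85 scale 2.4375
10.5 [626.7 231.7 116.9] [-0.3 -0.4 -0.9] 1.002
```

View pics/a4.png

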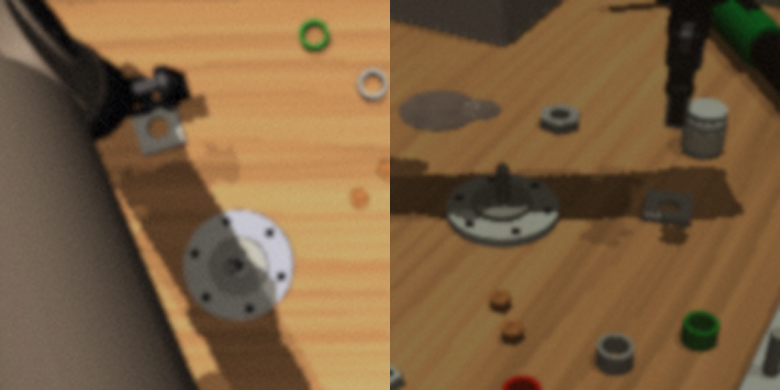

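The washer lies on the flange around the stud, at crop (240,265) in the left view. The plate is unmoved at top (235,187). Descending on the plate.

>>> {"op": "move_arm", "data": {"increments": "1 0 1 -15 0 0 0;1 1 1 -25 0 0 0;1 0 0 -25 0 0 0;1 0 0 -20 0 0 0;1 0 0 -14 0 0 0;1 0 0 -10 0 0 0;1 0 0 -5 0 0 0;1 0 0 -1 0 0 0"}}

```text
t: 11.5
eef_pos: [0.6289, 0.2347, 0.0019]
tool_rot: [-0.0, 0.991, 0.137, 0.0]
contact_force: [0.3, 0.2, 0.3]
gripper_width: 0.998
```

>>> {"op": "move_arm", "data": {"increments": "0.7 0 0 0 0 0 0;0.5 0 0 0 0 0 0;0.3 0 0 0 0 0 0;0.3 0 0 0 0 0 0;0.3 0 0 0 0 0 0;0.3 0 0 0 0 0 0;0.3 0 0 0 0 0 0;0.3 0 0 0 0 0 0"}}

```text
t: 12.5
eef_pos: [0.6293, 0.2348, 0.003]
tool_rot: [-0.0, 0.991, 0.137, 0.001]
contact_force: [-2.6, -0.5, 6.0]
gripper_width: 0.549
```

>>> {"op": "move_arm", "data": {"increments": "0.3 0 0 3 0 0 0;0.3 0 0 10 0 0 0;0.3 0 0 25 0 0 0;0.3 0 0 30 0 0 0;0.3 0 0 30 0 0 0;0.3 -20 -40 10 0 0 0;0.3 -22 -50 0 0 0 0;0.3 -22 -50 0 0 0 0"}}

```text
t: 13.5
eef_pos: [0.5643, 0.0933, 0.1106]
tool_rot: [0.0, 0.99, 0.138, 0.001]
contact_force: [1.6, -2.1, -1.3]
gripper_width: 0.548
```

>>> {"op": "move_arm", "data": {"increments": "0.3 -22 -50 0 0 0 0;0.3 -22 -50 0 0 0 0;0.3 -22 -50 0 0 0 0;0.3 -22 -50 0 0 0 0;0.3 -18 -44 0 0 0 0;0.3 0 0 0 0 0 0;0.3 0 0 0 0 0 0;0.3 0 0 0 0 0 0"}}

```text
t: 14.5
eef_pos: [0.4596, -0.1479, 0.1101]
tool_rot: [-0.0, 0.99, 0.139, 0.0]
contact_force: [0.5, -0.4, -1.6]
gripper_width: 0.551
```

```bash
python3 look.py a5 459 -149 70 50;  python3 - <<'E'
from h import *
W=cloud("scene",np.load("scene_a5.npz")['d']);f=W.reshape(-1,3)*1000
e=bot.get_obs()['eef_pos']*1000
m=(np.hypot(f[:,0]-e[0],f[:,1]-e[1])<38)&(f[:,2]>e[2]-9)&(f[:,2]<e[2]+10)
q=f[m];print(len(q),np.percentile(q[:,2],[5,50,95]))
print(cv2.minAreaRect(q[:,:2].astype(np.float32)))
E
```

```text
top crop origin 332 198 scale 3.9
scene crop origin 180 169 scale 3.9
14.6 [ 459.4 -148.1  109.9] [ 0.2  0.3 -0.9] 0.549
336 [108.77084133 115.10185537 117.51426961]
((462.65765380859375, -148.63743591308594), (50.68461990356445, 60.63922882080078), 5.006410121917725)
```

View pics/a5.png

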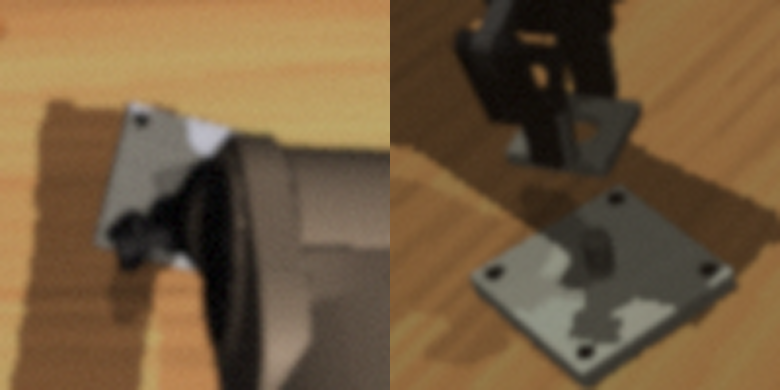

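```bash
python3 - <<'E'
from h import *
z=np.load("scene_a5.npz");W=cloud("scene",z['d'])*1000
m=((W[...,2]>109)&(W[...,2]<121)&(np.hypot(W[...,0]-459,W[...,1]+148)<45)).astype(np.uint8)
s=m[185:225,205:250]; 
print('\n'.join(''.join('#' if x else '.' for x in r) for r in s))
print([proj("scene",[.4587+.0014,-.1493,h]) for h in (.107,.115)])
E
```

```text
.............................................
.............................................
.............................................
.............................................
.............................................
.................................#...........
......................#####.##...#...........
.....................#############...........
.....................############............
.....................#####.###########.......
.....................###################.....
.....................###################.....
......................##################.....
......................#################......
......................#.###############......
...........................#.#########.......
.............................########........
........#...................#########........
........##..................########.........
.......###................##########.........
......####.............############..........
......####.............############..........
.....######.............###########..........
.....######............###########........
[... 170 characters left out ...]
####.............
.........................#...##..............
.............................................
.............................................
.............................................
.............................................
.............................................
.............................................
.............................................
.............................................
.............................................
.............................................
.............................................
[(np.float64(227.78811698901868), np.float64(204.6300144359787)), (np.float64(227.17149460363296), np.float64(201.4447922444785))]
```

The hole's right edge, at column about 233, agrees with a hole centred on the stud (expected 232) within about 2 mm. Lowering.

>>> {"op": "move_arm", "data": {"increments": "0.3 0 0 -15 0 0 0;0.3 0 -1 -20 0 0 0;0.3 0 0 -15 0 0 0;0.3 0 0 -12 0 0 0;0.3 0 0 -10 0 0 0;0.3 0 0 -8 0 0 0;0.3 0 0 -6 0 0 0;0.3 0 0 -3 0 0 0"}}

```text
t: 15.6
eef_pos: [0.4588, -0.1504, 0.0206]
tool_rot: [0.0, 0.991, 0.137, 0.0]
contact_force: [0.1, 0.6, -2.1]
gripper_width: 0.546
```

>>> {"op": "move_arm", "data": {"increments": "0.3 0 0 -2 0 0 0;0.3 0 0 0 0 0 0;0.6 0 0 0 0 0 0;0.9 0 0 0 0 0 0;0.9 0 0 0 0 0 0;0.9 0 0 0 0 0 0;0.9 0 0 15 0 0 0;0.9 0 0 30 0 0 0"}}

```text
t: 16.6
eef_pos: [0.458, -0.1501, 0.0643]
tool_rot: [-0.0, 0.99, 0.138, -0.001]
contact_force: [0.2, 0.5, 0.9]
gripper_width: 0.902
```

>>> {"op": "move_arm", "data": {"increments": "0.7 0 0 40 0 0 0;0.7 25 -10 20 0 0 0;0.7 40 -20 0 0 0 0;0.7 40 -20 0 0 0 0;0.7 40 -20 0 0 0 0;0.7 25 -20 0 0 0 0;0.7 0 -4 0 0 0 0;0.7 0 0 0 0 0 0"}}

```text
t: 17.6
eef_pos: [0.6279, -0.2445, 0.1241]
tool_rot: [-0.0, 0.991, 0.137, -0.0]
contact_force: [-0.4, 0.4, -0.5]
gripper_width: 0.703
```

```bash
python3 look.py a6 550 -200 20 80
```

```text
top crop origin 317 132 scale 2.4375
scene crop origin 176 189 scale 2.4375
17.7 [ 627.9 -243.6  124.2] [-0.5  0.4  0.2] 0.699
```

View pics/a6.png

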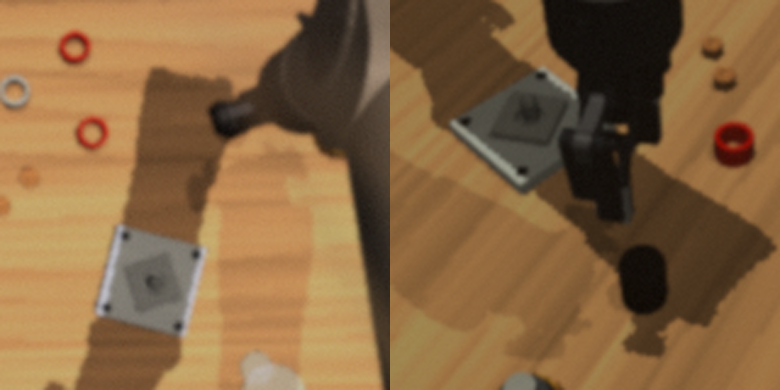

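The plate lies flat around the short stud, left crop (155,282). The cap is under the gripper. Descending on the cap.

>>> {"op": "move_arm", "data": {"increments": "0.7 1 0 -15 0 0 0;0.7 0 0 -22 0 0 0;0.7 0 0 -25 0 0 0;0.7 0 0 -20 0 0 0;0.7 0 0 -14 0 0 0;0.7 0 0 -10 0 0 0;0.7 0 0 -6 0 0 0;0.7 0 0 -2 0 0 0"}}

```text
t: 18.7
eef_pos: [0.6299, -0.2445, 0.0098]
tool_rot: [0.0, 0.991, 0.137, 0.0]
contact_force: [0.7, 0.2, 0.2]
gripper_width: 0.698
```

>>> {"op": "move_arm", "data": {"increments": "0.5 0 0 0 0 0 0;0.3 0 0 0 0 0 0;0.2 0 0 0 0 0 0;0.2 0 0 0 0 0 0;0.2 0 0 0 0 0 0;0.2 0 0 0 0 0 0;0.2 0 0 0 0 0 0;0.2 0 0 0 0 0 0", "newtons": 40}}

```text
t: 19.7
eef_pos: [0.6304, -0.2446, 0.0106]
tool_rot: [0.0, 0.991, 0.137, 0.001]
contact_force: [-0.6, -1.0, 5.6]
gripper_width: 0.398
```

>>> {"op": "move_arm", "data": {"increments": "0.2 0 0 5 0 0 0;0.2 0 0 15 0 0 0;0.2 0 0 30 0 0 0;0.2 0 0 30 0 0 0;0.2 0 0 30 0 0 0;0.2 -15 8 0 0 0 0;0.2 -30 17 0 0 0 0;0.2 -40 22 0 0 0 0"}}

```text
t: 20.7
eef_pos: [0.5446, -0.1972, 0.1207]
tool_rot: [0.0, 0.991, 0.137, 0.001]
contact_force: [-0.5, 0.5, 0.1]
gripper_width: 0.387
```

>>> {"op": "move_arm", "data": {"increments": "0.2 -40 22 0 0 0 0;0.2 -31 17 0 0 0 0;0.2 -16 9 0 0 0 0;0.2 0 0 0 0 0 0;0.2 0 0 0 0 0 0;0.2 0 0 0 0 0 0;0.2 0 0 0 0 0 0;0.2 0 0 0 0 0 0"}}

```text
t: 21.7
eef_pos: [0.4579, -0.1495, 0.1197]
tool_rot: [-0.0, 0.991, 0.137, -0.0]
contact_force: [-0.9, -0.1, 0.2]
gripper_width: 0.392
```

```bash
python3 look.py a7 459 -149 90 50
```

```text
top crop origin 333 199 scale 3.9
scene crop origin 179 161 scale 3.9
21.8 [ 457.8 -149.4  119.7] [ 1.   0.9 -1.3] 0.393
```

View pics/a7.png

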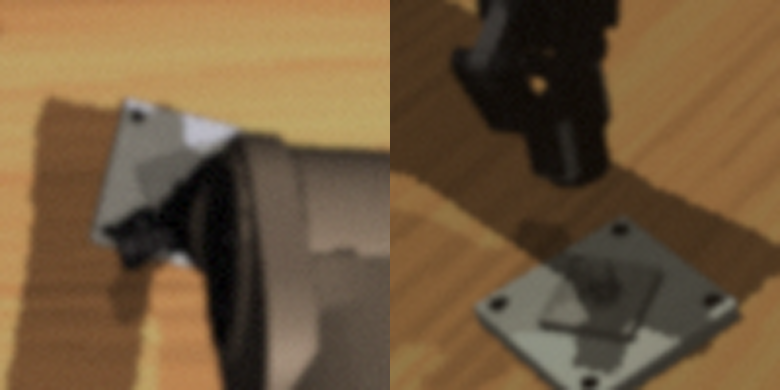

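>>> {"op": "move_arm", "data": {"increments": "0.2 1 0 -15 0 0 0;0.2 1 0 -20 0 0 0;0.2 0 0 -15 0 0 0;0.2 0 0 -10 0 0 0;0.2 0 0 -8 0 0 0;0.2 0 0 -7 0 0 0;0.2 0 0 -5 0 0 0;0.2 0 0 -2 0 0 0"}}

```text
t: 22.8
eef_pos: [0.4598, -0.1494, 0.0376]
tool_rot: [0.0, 0.991, 0.137, -0.0]
contact_force: [0.7, 0.2, -0.1]
gripper_width: 0.392
```

>>> {"op": "move_arm", "data": {"increments": "0.2 0 0 -2 0 0 0;0.2 0 0 -1 0 0 0;0.2 0 0 0 0 0 0;0.4 0 0 0 0 0 0;0.6 0 0 0 0 0 0;0.7 0 0 0 0 0 0;0.7 0 0 0 0 0 0;0.7 0 0 15 0 0 0"}}

```text
t: 23.8
eef_pos: [0.4589, -0.1491, 0.0496]
tool_rot: [-0.0, 0.99, 0.138, -0.001]
contact_force: [0.1, 0.0, 0.0]
gripper_width: 0.7
```

>>> {"op": "move_arm", "data": {"increments": "0.7 0 0 30 0 0 0;0.7 0 0 30 0 0 0;0.6 30 20 10 0 0 0;0.6 40 25 0 0 0 0;0.6 45 30 0 0 0 0;0.6 45 30 0 0 0 0;0.6 35 25 0 0 0 0;0.6 15 13 0 0 0 0"}}

```text
t: 24.8
eef_pos: [0.6716, -0.0038, 0.1209]
tool_rot: [-0.001, 0.99, 0.139, 0.001]
contact_force: [-0.8, -0.6, 0.5]
gripper_width: 0.602
```

```bash
python3 look.py a8 560 -80 20 80
```

```text
top crop origin 272 129 scale 2.4375
scene crop origin 213 152 scale 2.4375
24.9 [671.2  -3.6 120.7] [ 0.5 -0.   0.1] 0.601
```

View pics/a8.png

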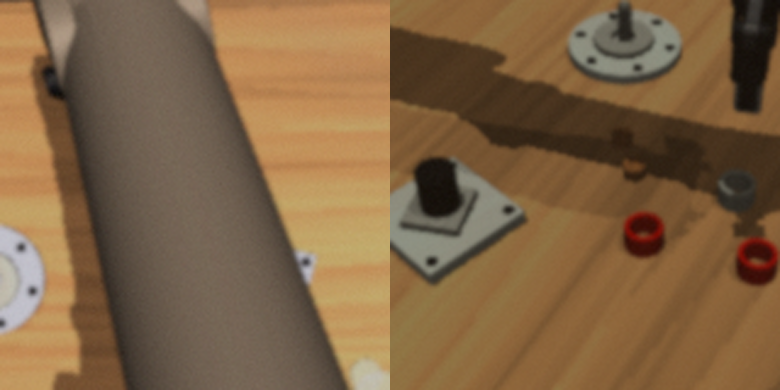

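The cap sits on the square washer, right crop (437,187). The washer is flat on the flange. The grey sleeve is below the gripper, right crop (737,190). Descending on the sleeve.

>>> {"op": "move_arm", "data": {"increments": "0.6 -1 -1 -15 0 0 0;0.6 -1 -1 -25 0 0 0;0.6 0 0 -25 0 0 0;0.6 0 0 -20 0 0 0;0.6 0 0 -12 0 0 0;0.6 0 0 -8 0 0 0;0.6 0 0 -4 0 0 0;0.6 0 0 0 0 0 0"}}

```text
t: 25.9
eef_pos: [0.668, -0.0083, 0.011]
tool_rot: [0.0, 0.991, 0.137, 0.0]
contact_force: [0.1, 0.4, 0.1]
gripper_width: 0.601
```

>>> {"op": "move_arm", "data": {"increments": "0.45 0 0 0 0 0 0;0.3 0 0 0 0 0 0;0.2 0 0 0 0 0 0;0.2 0 0 0 0 0 0;0.2 0 0 0 0 0 0;0.2 0 0 0 0 0 0;0.2 0 0 0 0 0 0;0.2 0 0 0 0 0 0"}}

```text
t: 26.9
eef_pos: [0.6684, -0.0083, 0.0116]
tool_rot: [0.0, 0.991, 0.137, 0.001]
contact_force: [-2.0, -0.2, 5.6]
gripper_width: 0.366
```

>>> {"op": "move_arm", "data": {"increments": "0.2 0 0 5 0 0 0;0.2 0 0 15 0 0 0;0.2 0 0 30 0 0 0;0.2 0 0 30 0 0 0;0.2 -10 8 30 0 0 0;0.2 -25 20 0 0 0 0;0.2 -40 30 0 0 0 0;0.2 -40 32 0 0 0 0"}}

```text
t: 27.9
eef_pos: [0.5518, 0.0822, 0.1217]
tool_rot: [-0.0, 0.991, 0.137, 0.001]
contact_force: [-0.2, 0.7, -1.5]
gripper_width: 0.363
```

>>> {"op": "move_arm", "data": {"increments": "0.2 -40 32 0 0 0 0;0.2 -25 20 0 0 0 0;0.2 -15 11 0 0 0 0;0.2 0 0 0 0 0 0;0.2 0 0 0 0 0 0;0.2 0 0 0 0 0 0;0.2 0 0 0 0 0 0;0.2 0 0 0 0 0 0"}}

```text
t: 28.9
eef_pos: [0.473, 0.1444, 0.1207]
tool_rot: [0.0, 0.991, 0.137, -0.0]
contact_force: [-0.1, 0.2, -0.8]
gripper_width: 0.369
```

```bash
python3 look.py a9 474 145 80 50
```

```text
top crop origin 214 195 scale 3.9
scene crop origin 258 96 scale 3.9
29.0 [472.9 144.5 120.7] [ 0.8  0.5 -0.3] 0.369
```

View pics/a9.png

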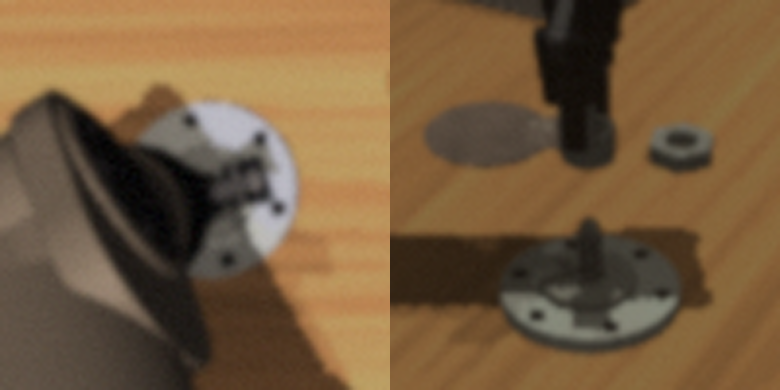

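The sleeve is centred over the stud, both at about column 588 in the right crop. Lowering.

>>> {"op": "move_arm", "data": {"increments": "0.2 0 0 -15 0 0 0;0.2 0 0 -20 0 0 0;0.2 0 0 -15 0 0 0;0.2 0 0 -11 0 0 0;0.2 0 0 -9 0 0 0;0.2 0 0 -7 0 0 0;0.2 0 0 -5 0 0 0;0.2 0 0 -3 0 0 0"}}

```text
t: 30.0
eef_pos: [0.4729, 0.1447, 0.0357]
tool_rot: [-0.0, 0.991, 0.137, 0.0]
contact_force: [0.4, 0.6, 0.5]
gripper_width: 0.367
```

>>> {"op": "move_arm", "data": {"increments": "0.2 0 0 -2 0 0 0;0.2 0 0 -1 0 0 0;0.2 0 0 0 0 0 0;0.4 0 0 0 0 0 0;0.6 0 0 0 0 0 0;0.7 0 0 0 0 0 0;0.7 0 0 0 0 0 0;0.7 0 0 15 0 0 0"}}

```text
t: 31.0
eef_pos: [0.4719, 0.1443, 0.0476]
tool_rot: [0.0, 0.99, 0.138, -0.001]
contact_force: [0.0, 0.6, -0.3]
gripper_width: 0.699
```

>>> {"op": "move_arm", "data": {"increments": "0.7 0 0 30 0 0 0;0.7 0 0 30 0 0 0;0.9 -3 30 10 0 0 -0.15;0.9 -6 40 0 0 0 -0.15;0.9 -6 45 0 0 0 -0.15;0.9 -6 45 0 0 0 0;0.9 -3 25 0 0 0 0;0.9 -1 11 0 0 0 0"}}

```text
t: 32.0
eef_pos: [0.4472, 0.3425, 0.1187]
tool_rot: [-0.001, 0.996, -0.086, 0.0]
contact_force: [-0.2, -0.5, 0.4]
gripper_width: 0.898
```

```bash
python3 look.py b1 460 245 20 70; python3 -c "
from h import *
print(bot.get_obs()['q'],bot.get_obs()['tool_rot'])"
```

```text
top crop origin 160 180 scale 2.7857142857142856
scene crop origin 251 76 scale 2.7857142857142856
32.1 [447.7 341.4 118.4] [ 0.4 -0.6  0.8] 0.9
[-0.56086952  0.4424579  -0.25449389  1.91361002  0.15010802  0.8029935
 -2.64016796] [-3.40590740e-04  9.96260132e-01 -8.64037708e-02  1.49391458e-04]
```

View pics/b1.png

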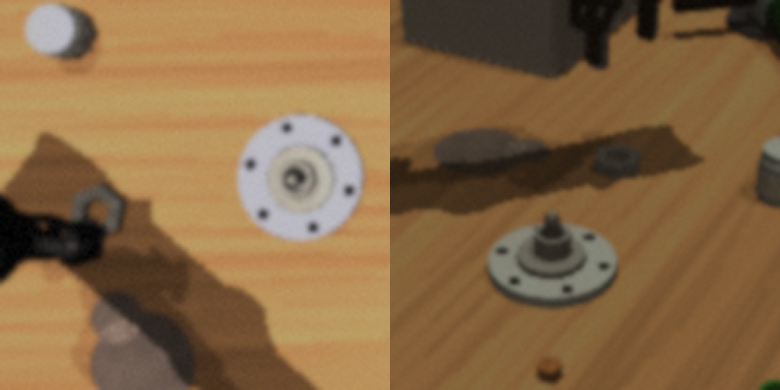

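The sleeve stands on the washer around the long stud, left crop (297,178). The nut is at left crop (97,208). Descending on the nut.

>>> {"op": "move_arm", "data": {"increments": "0.9 -1 -1 -15 0 0 0;0.9 0 0 -25 0 0 0;0.9 0 0 -25 0 0 0;0.9 0 0 -20 0 0 0;0.9 0 0 -12 0 0 0;0.9 0 0 -9 0 0 0;0.9 0 0 -6 0 0 0;0.9 0 0 -1 0 0 0"}}

```text
t: 33.1
eef_pos: [0.4468, 0.3396, 0.0047]
tool_rot: [0.0, 0.996, -0.087, 0.0]
contact_force: [0.4, -0.1, 1.0]
gripper_width: 0.902
```

>>> {"op": "move_arm", "data": {"increments": "0.7 0 0 0 0 0 0;0.5 0 0 0 0 0 0;0.3 0 0 0 0 0 0;0.3 0 0 0 0 0 0;0.3 0 0 0 0 0 0;0.3 0 0 0 0 0 0;0.3 0 0 0 0 0 0;0.3 0 0 0 0 0 0", "newtons": 60}}

```text
t: 34.1
eef_pos: [0.447, 0.34, 0.0057]
tool_rot: [-0.0, 0.996, -0.087, 0.0]
contact_force: [-1.9, -0.6, 6.1]
gripper_width: 0.515
```

>>> {"op": "move_arm", "data": {"increments": "0.3 0 0 5 0 0 0;0.3 0 0 15 0 0 0;0.3 0 0 30 0 0 0;0.3 0 0 30 0 0 0;0.3 0 0 30 0 0 0;0.3 3 -20 10 0 0 0;0.3 5 -35 0 0 0 0;0.3 5 -40 0 0 0 0"}}

```text
t: 35.1
eef_pos: [0.4595, 0.2421, 0.1245]
tool_rot: [0.0, 0.996, -0.087, -0.0]
contact_force: [-0.4, -0.7, -1.3]
gripper_width: 0.51
```

>>> {"op": "move_arm", "data": {"increments": "0.3 5 -40 0 0 0 0;0.3 5 -35 0 0 0 0;0.3 3 -18 0 0 0 0;0.3 1 -7 0 0 0 0;0.3 0 0 0 0 0 0;0.3 0 0 0 0 0 0;0.3 0 0 0 0 0 0;0.3 0 0 0 0 0 0"}}

```text
t: 36.1
eef_pos: [0.4737, 0.1452, 0.1248]
tool_rot: [-0.0, 0.996, -0.087, -0.0]
contact_force: [0.6, -0.0, -1.3]
gripper_width: 0.512
```

```bash
python3 look.py b2 474 145 80 50
```

```text
top crop origin 214 195 scale 3.9
scene crop origin 258 96 scale 3.9
36.2 [473.7 145.  124.8] [-0.2 -1.  -0.7] 0.514
```

View pics/b2.png

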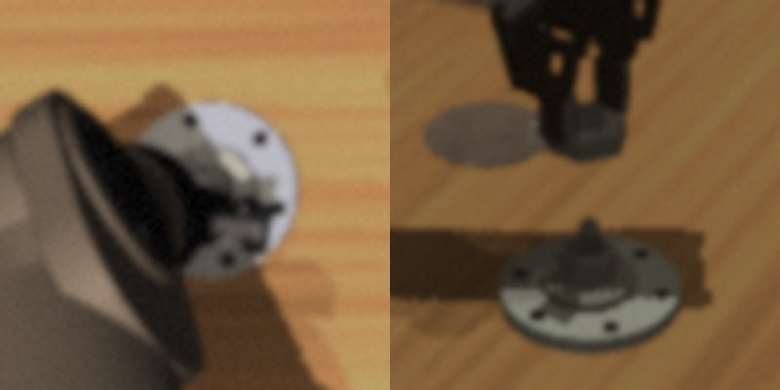

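Nut, stud and sleeve all lie at about column 588 in the right crop. Lowering to TCP 50 mm and then the last bit.

>>> {"op": "move_arm", "data": {"increments": "0.3 0 0 -15 0 0 0;0.3 0 0 -17 0 0 0;0.3 0 0 -13 0 0 0;0.3 0 0 -10 0 0 0;0.3 0 0 -8 0 0 0;0.3 0 0 -6 0 0 0;0.3 0 0 -4 0 0 0;0.3 0 0 -1 0 0 0"}}

```text
t: 37.2
eef_pos: [0.4738, 0.1446, 0.0507]
tool_rot: [0.0, 0.996, -0.087, -0.0]
contact_force: [-0.0, 0.1, -1.0]
gripper_width: 0.513
```

>>> {"op": "move_arm", "data": {"increments": "0.3 0 0 -1 0 0 0;0.3 0 0 -1 0 0 0;0.3 0 0 0 0 0 0;0.5 0 0 0 0 0 0;0.7 0 0 0 0 0 0;0.9 0 0 0 0 0 0;0.9 0 0 0 0 0 0;0.9 0 0 10 0 0 0"}}

```text
t: 38.2
eef_pos: [0.4732, 0.1444, 0.0587]
tool_rot: [0.0, 0.996, -0.087, -0.001]
contact_force: [-0.4, 0.4, -0.2]
gripper_width: 0.898
```

>>> {"op": "move_arm", "data": {"increments": "0.9 0 0 20 0 0 0;0.9 0 0 30 0 0 0;0.9 0 0 30 0 0 0;0.9 30 40 20 0 0 0;0.9 40 40 0 0 0 0;0.9 40 40 0 0 0 0;0.9 20 20 0 0 0 0;0.9 0 0 0 0 0 0"}}

```text
t: 39.2
eef_pos: [0.6043, 0.2867, 0.159]
tool_rot: [-0.001, 0.996, -0.086, 0.0]
contact_force: [-0.1, -0.4, -0.5]
gripper_width: 0.899
```

```bash
python3 look.py b3 467 0 30 100; python3 - <<'E'
from h import *
for cam in("top","scene"):
    W=cloud(cam,np.load(cam+"_b3.npz")['d']); f=W.reshape(-1,3)*1000
    for n,c,(lo,hi),r in (("nut",(474,145),(51,60),40),("washer",(474,145),(17,24),45),("cap",(459,-149),(59,68),30),("plate",(459,-149),(20.5,27),45),("studtip",(474,145),(60.5,66),12)):
        q=f[(np.hypot(f[:,0]-c[0],f[:,1]-c[1])<r)&(f[:,2]>lo)&(f[:,2]<hi)]
        if len(q)<4: print(cam,n,len(q));continue
        A=np.c_[q[:,:2]-q[:,:2].mean(0),np.ones(len(q))];p=np.linalg.lstsq(A,q[:,2],rcond=None)[0]
        cc,ss,a=cv2.minAreaRect(q[:,:2].astype(np.float32))
        print(cam,n,len(q),'cent',np.round(cc,1),'size',np.round(ss,1),'z',np.round(np.median(q[:,2]),1),'slope',np.round(p[:2],3))
    for n,c,h in(("tin",(618.7,368),57),("brush",(614.4,-361.6),48)):
        q=f[(np.hypot(f[:,0]-c[0],f[:,1]-c[1])<35)&(f[:,2]>h-6)&(f[:,2]<h+6)]
        print(cam,n,len(q),np.round(cv2.minAreaRect(q[:,:2].astype(np.float32))[0],1) if len(q)>3 else '')
E
```

```text
top crop origin 222 145 scale 1.95
scene crop origin 175 94 scale 1.95
39.3 [603.3 284.  158.8] [-0.7  0.1  0. ] 0.899
top nut 230 cent [472.  144.3] size [49.2 46. ] z 56.6 slope [-0.004  0.004]
top washer 155 cent [472.5 151.1] size [75.5 64.8] z 20.0 slope [-0.005 -0.008]
top cap 141 cent [ 457.9 -149.3] size [31.7 30.3] z 63.3 slope [0.001 0.003]
top plate 193 cent [ 456.4 -150.5] size [50.3 49.9] z 23.2 slope [-0.004  0.005]
top studtip 11 cent [473.3 145.3] size [7.6 8.9] z 61.9 slope [0.111 0.122]
top tin 0 
top brush 53 [ 613.4 -361.8]
scene nut 185 cent [474.6 144.3] size [46.  49.9] z 56.4 slope [-0.021  0.029]
scene washer 185 cent [478.2 139.8] size [61.1 54.1] z 21.0 slope [0.004 0.011]
scene cap 177 cent [ 460.8 -150.3] size [32.4 31.4] z 63.3 slope [-0.037  0.046]
scene plate 258 cent [ 458.7 -150.3] size [50.2 52.9] z 23.6 slope [-0.009  0.003]
scene studtip 8 cent [477.4 146.8] size [ 7.  10.1] z 62.4 slope [-0.086 -0.174]
scene tin 128 [619.3 368.6]
scene brush 159 [ 615.7 -362.2]
```

View pics/b3.png

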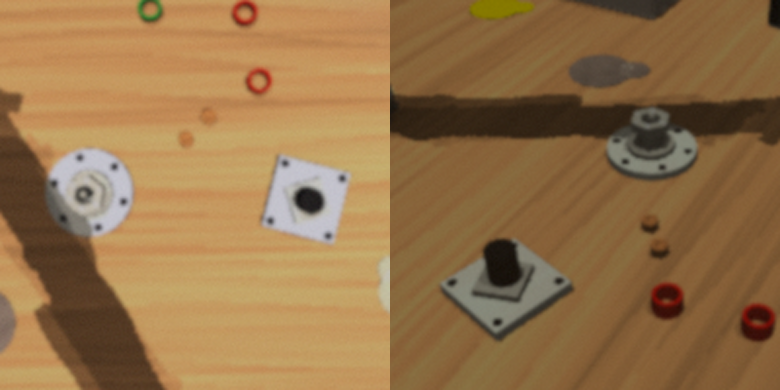

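The pictures show both stacks complete: nut on the tube at left crop (85,194), cap on the plate at left crop (309,200). Tops measure 56.5, 20, 63 and 23 mm against 56, 20, 63 and 23 expected, all level, and the gripper is clear. Handing in.

```bash
python3 -c "
from station import bot
print(bot.hand_in())"
```

```text
the job is handed in; nothing more can be done
None
```

I dressed both studs and handed the job in at about 39 s. The round washer, grey spacer tube and nut are on the long stud, and the square washer and black cap are on the short stud.

**Checks that agreed:**
- **Heights (from depth):** the tops read 56.5 mm for the nut (expected 56), 20–21 for the washer (20), 63.3 for the cap (63) and 23.2–23.6 for the plate (23).
- **Centring and level:** the nut, cap and plate are within about 3 mm of their studs. Slopes were at most 0.06 rad.
- **Bystanders:** the brush had not moved in either camera, nor the tin in the scene camera.
- **Robot:** it stood clear of everything, with no contact force beyond noise.

**Checks that were weak or disagreed:**
- The two cameras differ by a constant 2.7 mm or so in x, so I used the mean.
- The washer's final centre was not a clean measurement. It is partly hidden under the stack and the fit came out at the wrong size.
- The spacer tube's top is covered by the nut, so its position follows only from the nut's correct height and level and from the picture taken before.
- The tin was outside the top camera's clear view at the end.
- While gripping near the bench, the force rose to about 14 N with the washer and 6 N with the other parts, below the limits.

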